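# Roll the wooden dowel onto the red tape mark

## Task

Roll the wooden dowel along the counter, without gripping it or lifting it off the counter, until it comes to rest lying lengthwise over the red tape, centred across the tape's width. Leave the metal bar where it is.

Things in the scene. Friction and masses are not known exactly. Their poses are not given: they have to be found in the camera images.
- dowel: Brown wooden cylinder, 40 mm diameter, 90 mm long, lying on the counter, with a thin dark line along its top at the start. Origin mid-axis, 20 mm above the counter; own x along the axis, z up at the start and turning as it rolls. 0.11 kg. Nearly parallel to the tapes (within 6 degrees), counter clear between. Rolls when pushed lightly at mid height; from under 0.1 m/s it stops within 3 cm.
- metal_bar: Bystander to leave alone: silvery aluminium cylinder, 40 mm diameter, 90 mm long, lying on the counter, with a thin dark line along its top at the start. Origin mid-axis, 20 mm above the counter; own x along the axis, z up at the start and turning as it rolls.
- red_tape: The target mark: red strip of tape stuck flat on the counter, 120 mm long, 19 mm wide, under 1 mm thick; it does not move and does not hinder rolling. Origin at its middle on the counter; own x runs along its length (roughly away from the robot), y across it. Cabinets stand or overhang beyond x = 0.58 m: cross the counter low and near its front edge.
- blue_tape: Another mark, not the target: blue strip of tape stuck flat on the counter, 120 mm long, 19 mm wide, under 1 mm thick; it does not move and does not hinder rolling. Origin at its middle on the counter; own x runs along its length (roughly away from the robot), y across it.

How it is judged (in metres and radians):
On the way:
1. the dowel has rolled about half a turn on the counter (the side that was on top now faces down) (angle between dowel's own z axis and vertical above 2.3 rad and height (world z) of dowel below 0.026 m), for 0.04 s.
At the end, for the whole second after the job is handed in: The wooden dowel lies still on the counter, let go, its middle within 15 mm of the red tape's centre line (across the tape) and within 55 mm of the tape's middle along it, its axis within 14 degrees of the tape's length (y of dowel in the frame of red_tape between -0.015 and 0.015 m and x of dowel in the frame of red_tape between -0.055 and 0.055 m and angle between the x axis of dowel and the x axis of red_tape, either way round below 0.25 rad and height (world z) of dowel between 0.016 and 0.024 m and linear speed of dowel below 0.01 m/s and contact force between the fingers and dowel below 0.1 N); the robot touches nothing.
It fails at once if the dowel is lifted more than 10 mm off the counter (height (world z) of dowel above 0.03 m).
It fails at once if the dowel is gripped or pressed with more than 15 N (contact force between the fingers and dowel above 15 N).
It fails at once if the metal bar is moved by more than 30 mm (distance of metal_bar from where it was at the start of the episode above 0.03 m).
It also fails if it takes over 48 s, if anything falls off the work surface, if the arm or the gripper's body presses on something with over 40 N, if the wrist force passes 120 N, or if a joint passes its speed limit or range.

## Robot

A 6-joint arm with a two-finger parallel gripper is mounted at the origin on a cart in front of the work surface, level with it; the furniture and walls round the work are solid. World frame = base frame: x ahead of the robot, y to its left, z up, the work surface at z = 0. Lengths are in mm, angles in rad, forces in N, time in s.
With the tool pointing down it reaches from about 400 to 925 mm from the base axis. Payload 12.5 kg.
Tool frame: the origin (TCP) lies at the very end of the fingers, on their centre line; the grasp point (between the pads) lies grip_depth behind it (grip_depth is the distance from the TCP to the grasp point, in mm); z points along the fingers, y is the line along which they close (so a half turn about z gives the same grasp; the last joint's range is limited). The gripper opens to 95 mm and grips with 3 to 60 N. Pads are 20 mm wide; open, the fingers measure 119 mm over their backs; the gripper's body (75 mm by 180 mm) begins 59 mm behind the grasp point.
Start: joints at [1.189, 0.491, 1.559, -0, 1.092, -0.106], TCP at [170.18, 601.403, 214.661] pointing down, gripper open.
Joint ranges: [-3.1, 3.1], [-0.84, 2.19], [0.05, 2.79], [-1.13, 4.28], [0.06, 2.93], [-2.69, 2.69]. Speed limits (rad/s): [2.22, 2.22, 2.79, 3.14, 3.14, 3.14].

## Interface

Orientations are given as [roll, pitch, yaw] about the fixed x, y, z axes, in that order (R = Rz(yaw) Ry(pitch) Rx(roll)).
In Python, from cell import state, read_camera, job_done, grip_depth gives the robot as it stands.
- The arm moves only by the tool drive_tool, never from a script. Its argument "targets" is a list of rows, each an object with "jaw": the opening, from 0 (shut) to 1 (fully open); "travel": the shift along the tool's x, y, z in m, a list of three; "twist": the turn about the tool's z in rad. In form: [{"jaw": jaw, "travel": [tx, ty, tz], "twist": twist}, ...]. A call has 1 to 8 rows; each row is the pose to reach, as a shift and turn from the pose commanded when the call began, along the tool's axes at that moment; what a row does not reach only later rows make up. A row lasts 1/12 s, in which the tool goes at most 41.7 mm and 7.16 degrees, less where a joint would pass 70% of its speed; a pose out of reach is approached as far as the arm can. A call with a gripper value outside its range is refused whole. The fingers move at their own pace and stop on an object; the grip force is fixed at half the most. Time passes only in rows, so rows that repeat a pose let the fingers close. It gives the time, the measured TCP pose, the force, the opening and the grip force at its end, in the units of the state.
- state(): the state, without advancing time (a new reading comes with each control period).
- read_camera(name): name is "scene" or "top" or "wrist"; returns a dict with "frame" (480x640x3 uint8, red, green, blue), "fx", "fy", "cx", "cy" (pixels), "k1" (the pictures are not rectified: a ray, as slopes to the right and down, at radius r is drawn at 1 + k1 r^2 times it, then the intrinsics apply), "R" (3x3) and "t" (3): a world point X has camera coordinates R X + t. Camera axes: x right, y down, z forward; pixel columns grow to the right and rows downward; lengths in mm; the calibration is good to about 2 mm. A picture is of the moment at which its call begins. There is no depth.
- job_done(): hands the job in; it is judged then, once.
The state is a dict: "t": time; "joints": joint angles; "qvel": joint speeds; "tau": joint torques, N m; "eef_pos": TCP position; "tcp_rot": TCP orientation; "ft_force": force on the tool from outside, world axes, zero at the start; "moment": the same for the moment, N m; "opening": opening from 0.0 (shut) to 1.0 (fully open); "grip_force": force on a finger pad.
Only numpy, scipy, OpenCV 4.12 (cv2) and the standard library are available. Lean on these libraries where they do the work, as an engineer would, in place of code of your own. Each camera call takes 0.05 s, during which the arm holds its last target. There are 200 camera calls.

## Working session

There is one attempt and no reset: what is moved stays moved. The work goes in short steps, Python scripts to look and compute and a tool call to move; the robot and the scene stay as the last step left them, time stands still between calls to the robot, and variables do not carry over. Pictures are saved under pics/ and viewed, at most 10 in all, crops included, and the job is handed in when it is done.

Besides the shell and the picture viewer there is one more tool, called after ">>>" as name(argument=value, ...), one argument or row to a line, values as JSON. drive_tool: Moves the arm, as the interface text tells. Its arguments: {"type":"object","properties":{"targets":{"type":"array"}},"required":["targets"]}

```bash
mkdir -p pics; cat > h.py <<'E'
import numpy as np, cv2
from cell import state, read_camera, job_done, grip_depth
def ray(c,u,v):
    p=np.array([[(u-c["cx"])/c["fx"],(v-c["cy"])/c["fy"]]]); q=p.copy()
    for _ in range(30): q=p/(1+c["k1"]*(q**2).sum())
    R=np.array(c["R"]);t=np.array(c["t"])
    return -R.T@t, R.T@np.array([q[0,0],q[0,1],1])
def onz(c,u,v,z=0):
    o,d=ray(c,u,v); return o+d*(z-o[2])/d[2]
def save(c,n): cv2.imwrite("pics/"+n,c["frame"][:,:,::-1])
E
python3 - <<'E'
from h import *
s=state(); print(s, grip_depth)
for n in("top","scene"):
    c=read_camera(n); save(c,n+"0.png"); print(n,c["k1"],-np.array(c["R"]).T@np.array(c["t"]))
E
```

```text
{'t': 0.0, 'joints': array([ 1.18941141e+00,  4.91557944e-01,  1.55945048e+00, -1.76313416e-05,
        1.09169074e+00, -1.05618904e-01]), 'qvel': array([ 0.00068265,  0.00116268, -0.00074968,  0.00113621, -0.00012193,
        0.00057272]), 'tau': array([ 1.30853492e-03, -6.12632632e+01, -2.58175671e+01,  6.92857127e-02,
        4.81304002e-02, -7.29677413e-05]), 'eef_pos': array([170.08039784, 601.16100519, 214.06239477]), 'tcp_rot': array([-3.14049066e+00, -1.01101326e-04,  2.86583472e+00]), 'ft_force': array([-0.20522251,  0.47466891, -0.25861198]), 'moment': array([ 0.01341175, -0.01526721,  0.02814237]), 'grip_force': 0.0, 'opening': 0.9971815311962242} 18.8
top -0.04945207220323353 [ 404.79009767   -1.86893787 1086.28291403]
scene -0.1212478078911468 [-190.98625906 -764.92175303  617.4687631 ]
```

View pics/top0.png

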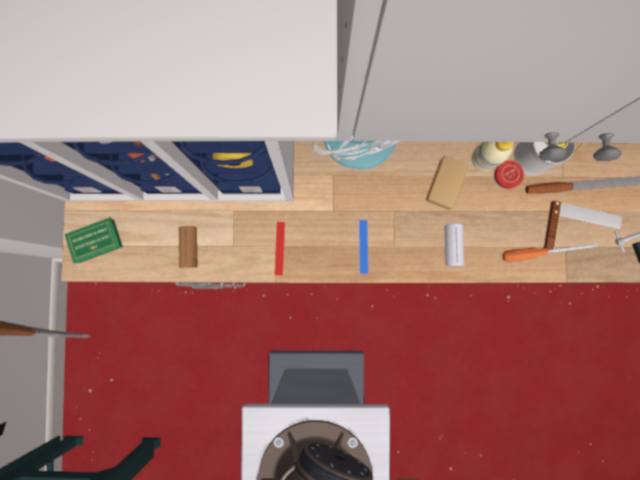

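View pics/scene0.png

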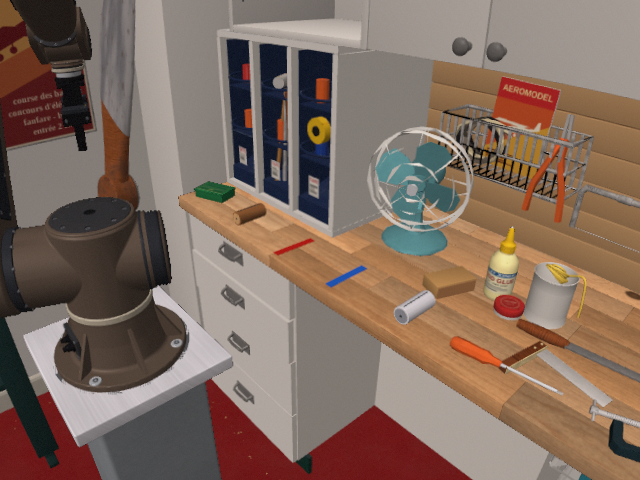

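The top view shows the dowel at about (188,246), red tape (280,248), blue tape (364,246) and bar (455,245). The scene view shows the same order, with the counter clear between dowel and tape and the drawer unit behind.

```bash
cat >> h.py <<'E'
def blob(c,m,roi,z):
    a=np.zeros(m.shape,np.uint8);x0,y0,x1,y1=roi;a[y0:y1,x0:x1]=m[y0:y1,x0:x1]
    k=max(cv2.findContours(a,cv2.RETR_EXTERNAL,cv2.CHAIN_APPROX_NONE)[0],key=cv2.contourArea)
    b=cv2.boxPoints(cv2.minAreaRect(k)); P=np.array([onz(c,u,v,z)[:2] for u,v in b])
    e=[(np.linalg.norm(P[(i+1)%4]-P[i]),P[(i+1)%4]-P[i]) for i in range(4)]
    L,d=max(e,key=lambda q:q[0]); W=min(q[0] for q in e)
    d=d*np.sign(d[0]); return P.mean(0).round(1),round(L,1),round(W,1),round(float(np.arctan2(d[1],d[0])),3)
def topmeas(droi=(165,215,265,279)):
    c=read_camera("top");f=c["frame"].astype(int);r,g,b=f[...,0],f[...,1],f[...,2]
    red=(r>150)&(g<80); wood=(r<165)&(r-b>25)&(g>45)&(r-g>15)
    return c,blob(c,red,(255,215,305,279),0),blob(c,wood,droi,20)
E
python3 - <<'E'
from h import *
c,r,d=topmeas((165,215,215,279)); print("red",r,"dowel",d)
print(onz(c,280,283), onz(c,280,200))
cv2.imwrite("pics/crop0.png",cv2.resize(c["frame"][190:290,150:310,::-1],None,fx=4,fy=4))
E
```

```text
red (array([493.9,  80.6]), np.float64(113.9), np.float64(14.6), -0.035) dowel (array([496.4, 278.7]), np.float64(89.9), np.float64(39.4), 0.024)
[417.34294897  78.58458811   0.        ] [ 6.02395940e+02  7.98293157e+01 -2.27373675e-13]
```

View pics/crop0.png

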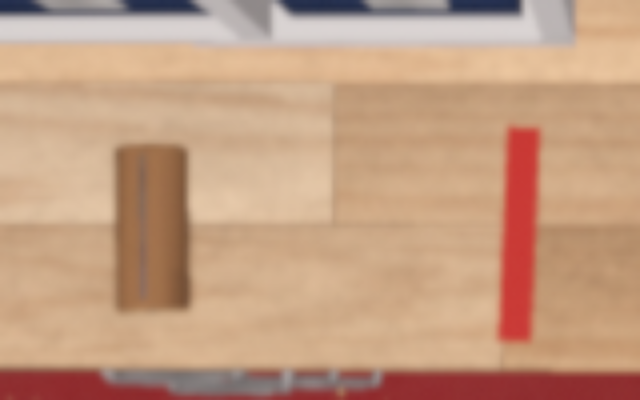

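The dowel is at (496, 279) with yaw +0.02. The red tape is at (494, 81) with yaw −0.035. Their measured sizes match the given ones, so this is a 198 mm roll in −y. I'll push with both half-open fingers spaced along the dowel.

>>> drive_tool(
  targets=[
    {"jaw": 0.5, "travel": [-0.37, -0.161, 0.05], "twist": 1.27},
    {"jaw": 0.5, "travel": [-0.37, -0.161, 0.05], "twist": 1.27},
    {"jaw": 0.5, "travel": [-0.37, -0.161, 0.05], "twist": 1.27},
    {"jaw": 0.5, "travel": [-0.37, -0.161, 0.05], "twist": 1.27},
    {"jaw": 0.5, "travel": [-0.37, -0.161, 0.05], "twist": 1.27},
    {"jaw": 0.5, "travel": [-0.37, -0.161, 0.05], "twist": 1.27},
    {"jaw": 0.5, "travel": [-0.37, -0.161, 0.05], "twist": 1.27},
    {"jaw": 0.5, "travel": [-0.37, -0.161, 0.05], "twist": 1.27},
  ],
)

```text
t: 0.82
eef_pos: [427.3, 390.2, 173.4]
tcp_rot: [-3.141, -0.0, 1.86]
ft_force: [0.6, -0.1, -0.5]
opening: 0.518
grip_force: 0.0
```

>>> drive_tool(
  targets=[
    {"jaw": 0.5, "travel": [0, 0, 0], "twist": 0.12},
    {"jaw": 0.5, "travel": [0, 0, 0], "twist": 0.24},
    {"jaw": 0.5, "travel": [0, 0, 0], "twist": 0.27},
    {"jaw": 0.5, "travel": [0, 0, 0], "twist": 0.27},
    {"jaw": 0.5, "travel": [0, 0, 0], "twist": 0.27},
  ],
)

```text
t: 1.23
eef_pos: [426.0, 391.7, 173.5]
tcp_rot: [-3.141, 0.0, 1.597]
ft_force: [-0.8, 0.1, 0.8]
opening: 0.5
grip_force: 0.0
```

>>> drive_tool(
  targets=[
    {"jaw": 0.5, "travel": [-0.024, 0.027, 0.01], "twist": 0},
    {"jaw": 0.5, "travel": [-0.047, 0.055, 0.03], "twist": 0},
    {"jaw": 0.5, "travel": [-0.047, 0.055, 0.065], "twist": 0},
    {"jaw": 0.5, "travel": [-0.047, 0.055, 0.1], "twist": 0},
    {"jaw": 0.5, "travel": [-0.047, 0.055, 0.13], "twist": 0},
    {"jaw": 0.5, "travel": [-0.047, 0.055, 0.15], "twist": 0},
    {"jaw": 0.5, "travel": [-0.047, 0.055, 0.16], "twist": 0},
    {"jaw": 0.5, "travel": [-0.047, 0.055, 0.16], "twist": 0},
  ],
)

```text
t: 1.9
eef_pos: [481.4, 345.9, 11.7]
tcp_rot: [-3.139, 0.001, 1.597]
ft_force: [-0.2, 0.8, 1.2]
opening: 0.506
grip_force: 0.0
```

```bash
python3 - <<'E'
from h import *
print(state()["eef_pos"],state()["tcp_rot"])
c=read_camera("top");save(c,"top1.png")
c=read_camera("scene");save(c,"scene1.png")
E
```

```text
[481.36352025 345.92841958  11.74001719] [-3.13866196e+00  1.49699752e-03  1.59722132e+00]
```

View pics/scene1.png

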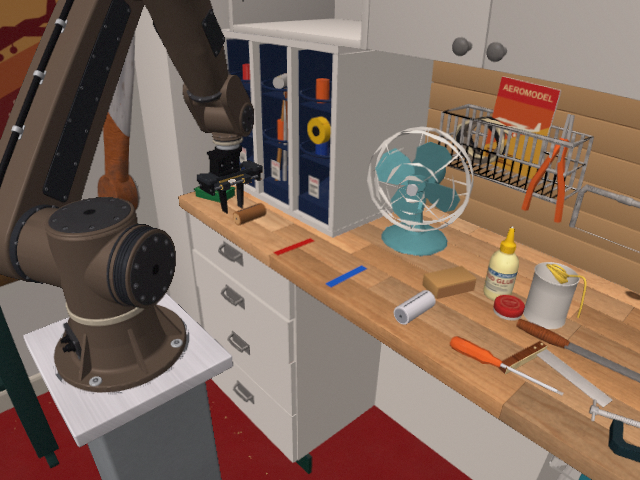

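View pics/top1.png

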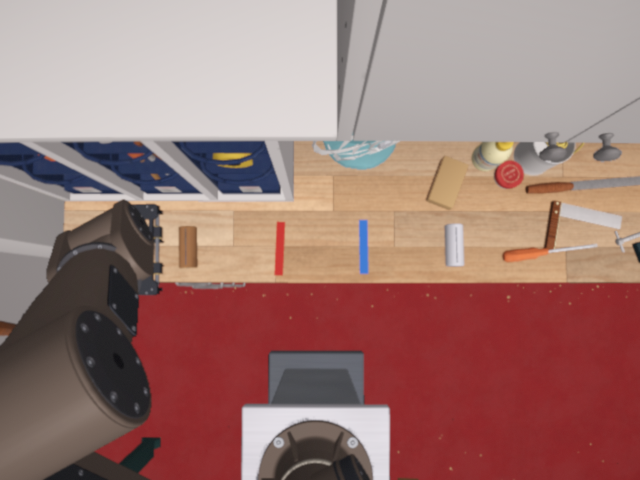

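Both pictures show the fingers just left of the dowel, at about y = 346 and low, with the dowel undisturbed at (188,246). I'll start pushing gently.

>>> drive_tool(
  targets=[
    {"jaw": 0.5, "travel": [-0.015, 0, 0], "twist": 0},
    {"jaw": 0.5, "travel": [-0.027, 0, 0], "twist": 0},
    {"jaw": 0.5, "travel": [-0.032, 0, 0], "twist": 0},
    {"jaw": 0.5, "travel": [-0.036, 0, 0], "twist": 0},
    {"jaw": 0.5, "travel": [-0.04, 0, 0], "twist": 0},
    {"jaw": 0.5, "travel": [-0.044, 0, 0], "twist": 0},
    {"jaw": 0.5, "travel": [-0.049, 0, 0], "twist": 0},
    {"jaw": 0.5, "travel": [-0.054, 0, 0], "twist": 0},
  ],
)

```text
t: 2.67
eef_pos: [483.6, 291.9, 13.7]
tcp_rot: [3.142, -0.0, 1.596]
ft_force: [0.1, -0.9, -0.5]
opening: 0.499
grip_force: 0.0
```

```bash
python3 - <<'E'
from h import *
c,r,d=topmeas((165,215,265,279)); print(d,state()["eef_pos"])
E
```

```text
(array([497.5, 246.9]), np.float64(87.6), np.float64(10.9), 0.02) [483.53825623 291.15432206  13.57867654]
```

```bash
python3 - <<'E'
from h import *
c=read_camera("top");f=c["frame"]
cv2.imwrite("pics/crop1.png",cv2.resize(f[190:290,150:310,::-1],None,fx=4,fy=4))
print(f[246,165:225].tolist())
E
```

```text
[[60, 51, 47], [60, 51, 47], [59, 51, 46], [59, 51, 47], [59, 50, 46], [59, 50, 46], [60, 51, 47], [60, 51, 47], [60, 52, 47], [61, 53, 48], [59, 51, 46], [60, 51, 47], [61, 52, 47], [65, 55, 50], [75, 64, 58], [83, 70, 64], [85, 72, 66], [78, 67, 60], [69, 59, 54], [75, 62, 56], [124, 101, 83], [178, 147, 119], [195, 162, 131], [178, 144, 113], [153, 115, 85], [146, 103, 70], [155, 109, 73], [163, 115, 77], [170, 121, 82], [175, 124, 84], [176, 125, 85], [177, 126, 85], [180, 129, 88], [181, 131, 88], [182, 130, 89], [181, 130, 88], [176, 126, 85], [167, 118, 80], [153, 108, 73], [133, 97, 72], [116, 87, 70], [126, 95, 73], [163, 129, 102], [189, 155, 125], [197, 163, 132], [197, 163, 131], [197, 163, 131], [198, 164, 132], [199, 165, 133], [200, 165, 133], [200, 165, 133], [199, 165, 133], [199, 164, 133], [199, 165, 134], [200, 166, 135], [200, 166, 135], [200, 167, 135], [199, 166, 134], [198, 164, 133], [198, 164, 133]]
```

View pics/crop1.png

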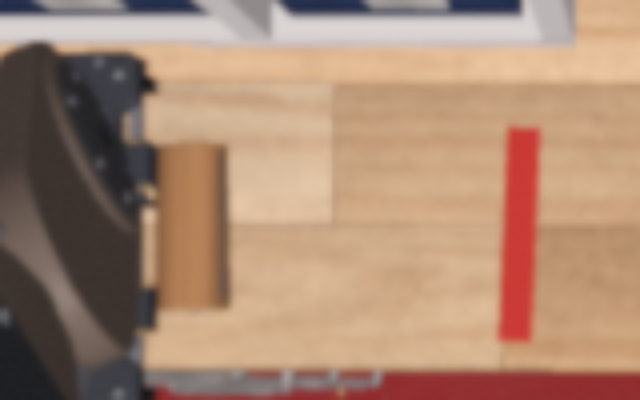

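The crop shows the dowel touching the fingers, spanning about columns 189–207 and still parallel. Its dark line has rolled towards the tape. A red/blue ratio mask will separate it better.

```bash
sed -i 's/wood=.*/wood=(r>1.63*b)\&(r>100)\&(r<190)\&(g>70)/; s/c,blob(c,red.*/c,blob(c,wood,droi,20)/' h.py
python3 - <<'E'
from h import *
c,d=topmeas((180,215,265,279)); print(d,state()["eef_pos"],state()["ft_force"])
E
```

```text
(array([497.5, 256.8]), np.float64(92.1), np.float64(43.7), 0.023) [483.64334098 291.93982019  13.6084397 ] [ 0.06647167 -0.23820452  0.39388051]
```

>>> drive_tool(
  targets=[
    {"jaw": 0.5, "travel": [-0.004, 0, 0.001], "twist": 0},
    {"jaw": 0.5, "travel": [-0.008, 0, 0.002], "twist": 0},
    {"jaw": 0.5, "travel": [-0.012, 0, 0.002], "twist": 0},
    {"jaw": 0.5, "travel": [-0.016, 0, 0.002], "twist": 0},
    {"jaw": 0.5, "travel": [-0.02, 0, 0.002], "twist": 0},
    {"jaw": 0.5, "travel": [-0.024, 0, 0.002], "twist": 0},
    {"jaw": 0.5, "travel": [-0.028, 0, 0.002], "twist": 0},
    {"jaw": 0.5, "travel": [-0.032, 0, 0.002], "twist": 0},
  ],
)

```text
t: 3.48
eef_pos: [484.4, 259.8, 11.7]
tcp_rot: [3.142, -0.0, 1.596]
ft_force: [0.3, 0.8, 0.5]
opening: 0.502
grip_force: 0.1
```

```bash
python3 - <<'E'
from h import *
c,d=topmeas((180,215,265,279)); print(d,state()["eef_pos"],state()["ft_force"])
E
```

```text
(array([497.6, 227.2]), np.float64(92.0), np.float64(37.1), 0.02) [484.37228541 259.27669799  11.64248316] [0.36260452 0.24851611 0.15788441]
```

>>> drive_tool(
  targets=[
    {"jaw": 0.5, "travel": [-0.005, 0, 0], "twist": 0.0},
    {"jaw": 0.5, "travel": [-0.01, 0, 0], "twist": 0.005},
    {"jaw": 0.5, "travel": [-0.015, 0, 0], "twist": 0.01},
    {"jaw": 0.5, "travel": [-0.02, 0, 0], "twist": 0.013},
    {"jaw": 0.5, "travel": [-0.025, 0, 0], "twist": 0.016},
    {"jaw": 0.5, "travel": [-0.03, 0, 0], "twist": 0.02},
    {"jaw": 0.5, "travel": [-0.035, 0, 0], "twist": 0.025},
    {"jaw": 0.5, "travel": [-0.04, 0, 0], "twist": 0.03},
  ],
)

```text
t: 4.2
eef_pos: [485.4, 219.7, 11.6]
tcp_rot: [3.142, -0.0, 1.565]
ft_force: [0.7, -0.2, 0.1]
opening: 0.496
grip_force: 0.1
```

>>> drive_tool(
  targets=[
    {"jaw": 0.5, "travel": [-0.005, 0, 0], "twist": 0.0},
    {"jaw": 0.5, "travel": [-0.01, 0, 0], "twist": 0.005},
    {"jaw": 0.5, "travel": [-0.015, 0, 0], "twist": 0.01},
    {"jaw": 0.5, "travel": [-0.02, 0, 0], "twist": 0.013},
    {"jaw": 0.5, "travel": [-0.025, 0, 0], "twist": 0.016},
    {"jaw": 0.5, "travel": [-0.03, 0, 0], "twist": 0.02},
    {"jaw": 0.5, "travel": [-0.035, 0, 0], "twist": 0.025},
    {"jaw": 0.5, "travel": [-0.04, 0, 0], "twist": 0.03},
  ],
)

```text
t: 4.87
eef_pos: [485.2, 179.7, 11.6]
tcp_rot: [3.142, -0.0, 1.535]
ft_force: [0.9, -0.5, -0.3]
opening: 0.498
grip_force: 0.0
```

```bash
python3 - <<'E'
from h import *
c,d=topmeas((180,215,300,279)); print(d,state()["eef_pos"],state()["tcp_rot"])
E
```

```text
(array([499.8, 140.9]), np.float64(91.9), np.float64(26.1), 0.013) [485.16234966 179.15202825  11.61554469] [-3.14142071e+00  2.91502975e-05  1.53459547e+00]
```

>>> drive_tool(
  targets=[
    {"jaw": 0.5, "travel": [-0.003, 0, 0], "twist": 0.0},
    {"jaw": 0.5, "travel": [-0.005, 0, 0], "twist": 0.0},
    {"jaw": 0.5, "travel": [-0.006, 0, 0], "twist": 0.0},
    {"jaw": 0.5, "travel": [-0.006, 0, 0], "twist": 0.0},
    {"jaw": 0.5, "travel": [-0.006, 0, 0], "twist": 0.0},
    {"jaw": 0.5, "travel": [-0.006, 0, 0], "twist": 0.0},
    {"jaw": 0.5, "travel": [-0.006, 0, 0], "twist": 0.0},
    {"jaw": 0.5, "travel": [-0.006, 0, 0], "twist": 0.0},
  ],
)

```text
t: 5.58
eef_pos: [485.0, 174.4, 11.7]
tcp_rot: [3.141, -0.0, 1.536]
ft_force: [0.2, -0.1, 0.8]
opening: 0.5
grip_force: 0.0
```

```bash
python3 - <<'E'
from h import *
c,d=topmeas((200,215,300,279)); print(d,state()["eef_pos"])
f=c["frame"];cv2.imwrite("pics/crop2.png",cv2.resize(f[190:290,190:310,::-1],None,fx=5,fy=5))
print(f[246,235:290].tolist())
E
```

```text
(array([499.8, 128.9]), np.float64(91.8), np.float64(32.6), 0.012) [484.98691125 174.33528828  11.6354206 ]
[[103, 87, 80], [104, 89, 81], [98, 84, 76], [73, 63, 57], [61, 52, 47], [60, 50, 46], [58, 50, 46], [58, 49, 45], [59, 49, 46], [60, 51, 46], [67, 56, 51], [89, 76, 69], [108, 92, 84], [97, 83, 76], [71, 63, 60], [51, 49, 50], [51, 48, 50], [84, 66, 61], [135, 96, 69], [173, 123, 84], [182, 131, 88], [183, 132, 90], [184, 132, 90], [178, 128, 87], [168, 119, 80], [153, 109, 75], [133, 98, 74], [121, 92, 74], [142, 107, 82], [178, 142, 111], [199, 164, 130], [204, 168, 134], [205, 169, 135], [205, 169, 135], [205, 169, 135], [204, 169, 134], [204, 168, 134], [205, 169, 135], [205, 169, 135], [206, 163, 130], [204, 138, 110], [202, 89, 73], [202, 60, 55], [201, 58, 53], [202, 59, 55], [202, 59, 55], [202, 59, 54], [201, 62, 56], [199, 88, 71], [193, 127, 98], [189, 146, 112], [188, 150, 115], [188, 150, 115], [188, 149, 115], [188, 149, 115]]
```

View pics/crop2.png

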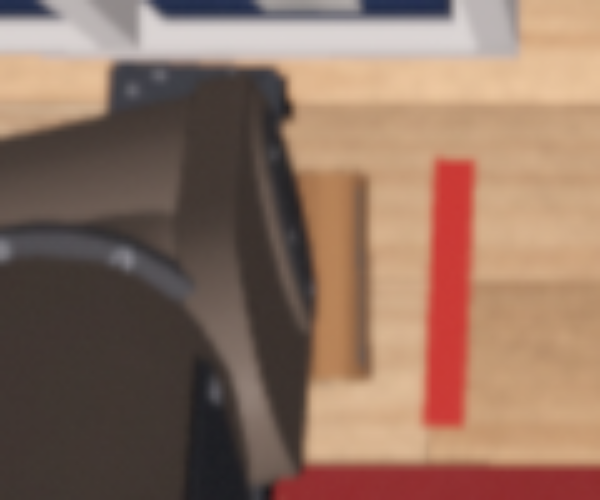

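The crop shows the arm hiding the dowel's left part. Its leading edge is clear at about column 263.5 and has not reached the tape, whose left edge is at about 276. I'll measure from the leading edge.

```bash
cat >> h.py <<'E'
def lead(x0=240):
    "dowel y and yaw from its right-hand edge (counter red/blue-ratio contrast), rows inside the dowel"
    c=read_camera("top");f=c["frame"].astype(int);m=((f[...,0]>1.63*f[...,2])&(f[...,0]<190)&(f[...,1]>70))
    P=[]
    for v in range(232,260):
        w=np.where(m[v,x0:305])[0]
        if len(w): P.append(onz(c,x0+w.max()+.5,v,20)[:2])
    P=np.array(P);k=np.polyfit(P[:,0],P[:,1],1)
    return c,np.polyval(k,496)+20,k[0]
E
python3 - <<'E'
from h import *
c,y,a=lead(); print(y,a)
E
```

```text
84.27937092423792 2.1109506366688864
```

```bash
python3 - <<'E'
s=open('h.py').read()
a=s.index('    c=read_camera("top");f=c["frame"].astype(int);m=((f'); b=s.index('    P=[]')
s=s[:a]+'''    c=read_camera("top");m=np.abs(c["frame"].astype(int)-cv2.imread("pics/top0.png")[:,:,::-1]).max(2)>30
'''+s[b:]
open('h.py','w').write(s)
E
python3 - <<'E'
from h import *
c,y,a=lead(); print(y,a)
E
```

```text
133.35239496510457 0.023645576522267262
```

>>> drive_tool(
  targets=[
    {"jaw": 0.5, "travel": [-0.004, 0, 0], "twist": 0.0},
    {"jaw": 0.5, "travel": [-0.007, 0, 0], "twist": 0.0},
    {"jaw": 0.5, "travel": [-0.01, 0, 0], "twist": 0.0},
    {"jaw": 0.5, "travel": [-0.013, 0, 0], "twist": 0.0},
    {"jaw": 0.5, "travel": [-0.016, 0, 0], "twist": 0.0},
    {"jaw": 0.5, "travel": [-0.019, 0, 0], "twist": 0.0},
    {"jaw": 0.5, "travel": [-0.022, 0, 0], "twist": 0.0},
    {"jaw": 0.5, "travel": [-0.025, 0, 0], "twist": 0.0},
  ],
)

```text
t: 6.4
eef_pos: [484.1, 148.9, 11.6]
tcp_rot: [-3.142, -0.0, 1.536]
ft_force: [-0.5, 0.6, -0.0]
opening: 0.502
grip_force: 0.0
```

>>> drive_tool(
  targets=[
    {"jaw": 0.5, "travel": [-0.003, 0, 0], "twist": 0.0},
    {"jaw": 0.5, "travel": [-0.006, 0, 0], "twist": 0.0},
    {"jaw": 0.5, "travel": [-0.009, 0, 0], "twist": 0.0},
    {"jaw": 0.5, "travel": [-0.011, 0, 0], "twist": 0.0},
    {"jaw": 0.5, "travel": [-0.012, 0, 0], "twist": 0.0},
    {"jaw": 0.5, "travel": [-0.012, 0, 0], "twist": 0.0},
    {"jaw": 0.5, "travel": [-0.012, 0, 0], "twist": 0.0},
    {"jaw": 0.5, "travel": [-0.012, 0, 0], "twist": 0.0},
  ],
)

```text
t: 7.07
eef_pos: [483.7, 137.4, 11.6]
tcp_rot: [3.141, -0.0, 1.536]
ft_force: [-0.7, 0.0, 0.0]
opening: 0.497
grip_force: 0.0
```

```bash
python3 - <<'E'
from h import *
for i in range(3):
    c,y,a=lead(265); print(y,a,state()["eef_pos"])
E
```

```text
102.17631287225683 0.014417562517647045 [483.69568286 137.36984447  11.6290875 ]
102.24511949033722 0.017965598093602757 [483.69948964 137.3691778   11.62975547]
102.17631287225683 0.014417562517647045 [483.73087606 137.39493053  11.65095459]
```

>>> drive_tool(
  targets=[
    {"jaw": 0.5, "travel": [-0.003, 0, 0], "twist": 0.0},
    {"jaw": 0.5, "travel": [-0.006, 0, 0], "twist": 0.0},
    {"jaw": 0.5, "travel": [-0.009, 0, 0], "twist": 0.0},
    {"jaw": 0.5, "travel": [-0.012, 0, 0], "twist": 0.0},
    {"jaw": 0.5, "travel": [-0.015, 0, 0], "twist": 0.0},
    {"jaw": 0.5, "travel": [-0.017, 0, 0], "twist": 0.0},
    {"jaw": 0.5, "travel": [-0.018, 0, 0], "twist": 0.0},
    {"jaw": 0.5, "travel": [-0.018, 0, 0], "twist": 0.0},
  ],
)

```text
t: 7.88
eef_pos: [483.1, 119.0, 11.7]
tcp_rot: [3.142, -0.0, 1.535]
ft_force: [0.5, -0.4, -0.7]
opening: 0.498
grip_force: 0.0
```

```bash
python3 - <<'E'
from h import *
import time
for i in range(4):
    c,y,a=lead(275); print(y,a,state()["eef_pos"])
E
```

```text
83.45894475931735 0.005546885247872101 [483.13099803 119.16837745  11.67445077]
83.45894475931735 0.005546885247872101 [483.09090186 119.25922761  11.62776777]
83.45894475931735 0.005546885247872101 [483.09630195 119.32097177  11.63536878]
83.45894475931735 0.005546885247872101 [483.08488083 119.37374161  11.62525762]
```

At rest about 3 mm from the centre line. I'll back off and check with a clear view.

>>> drive_tool(
  targets=[
    {"jaw": 0.5, "travel": [0.005, 0, 0], "twist": 0.0},
    {"jaw": 0.5, "travel": [0.02, 0, 0], "twist": 0.0},
    {"jaw": 0.5, "travel": [0.05, 0, 0], "twist": 0.0},
    {"jaw": 0.5, "travel": [0.09, 0, -0.01], "twist": 0.0},
    {"jaw": 0.5, "travel": [0.13, 0, -0.03], "twist": 0.0},
    {"jaw": 0.5, "travel": [0.16, 0, -0.05], "twist": 0.0},
    {"jaw": 0.5, "travel": [0.18, 0, -0.06], "twist": 0.0},
    {"jaw": 0.5, "travel": [0.18, 0, -0.06], "twist": 0.0},
  ],
)

```text
t: 8.75
eef_pos: [490.0, 303.5, 74.0]
tcp_rot: [3.137, -0.003, 1.539]
ft_force: [-0.3, -0.9, 0.8]
opening: 0.501
grip_force: 0.0
```

```bash
python3 - <<'E'
from h import *
c=read_camera("top");d=(np.abs(c["frame"].astype(int)-cv2.imread("pics/top0.png")[:,:,::-1]).max(2)>30)
print(blob(c,d,(255,215,305,279),20),state()["eef_pos"])
cv2.imwrite("pics/crop3.png",cv2.resize(c["frame"][190:290,150:310,::-1],None,fx=4,fy=4))
E
```

```text
(array([500.9,  84.2]), np.float64(94.0), np.float64(39.1), 0.009) [489.2607465  301.34259031  72.52169447]
```

View pics/crop3.png

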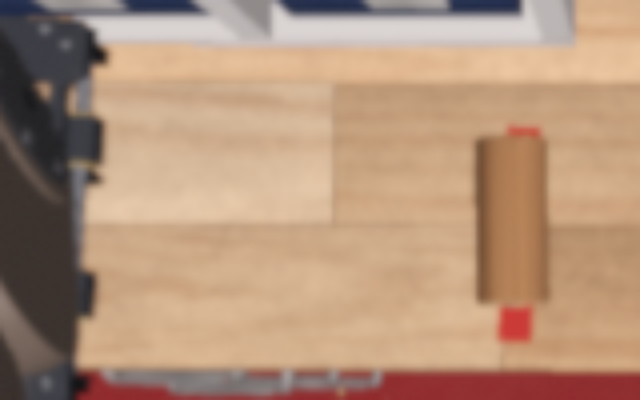

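The dowel lies over the tape at about (512,220) in the crop, 4 mm off the centre line and within 3° of its direction. The fingers are clear of it.

```bash
python3 -c "
from cell import job_done; print(job_done())"
```

```text
the job is handed in; nothing more can be done
None
```

I rolled the dowel onto the red tape and handed the job in. By the last picture it lies at rest about 4 mm off the tape's centre line, 7 mm from its middle along it and within 3° of its direction, with the gripper well clear and the metal bar not touched.

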